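Lock the red hold-down bolt into the fence rail at the pointer

ROBOT

A 6-joint arm with a two-finger parallel gripper is mounted at the origin on the work surface. World frame = base frame: x ahead of the robot, y to its left, z up, the work surface at z = 0. Lengths are in m, angles in rad, forces in N, time in s.
With the tool pointing down it reaches from about 0.35 to 0.95 m from the base axis. Payload 17.4 kg.
Tool frame: the origin (TCP) lies midway between the tips of the shut fingers; the grasp point (between the pads) lies 19 mm behind it; z points along the fingers, y is the direction in which the jaws open and shut (so a half turn about z gives the same grasp; the last joint's range is limited). The gripper opens to 93 mm and grips with 3 to 60 N. Pads are 15 mm wide; open, the fingers measure 128 mm over their backs; the gripper's body (75 mm by 188 mm) begins 65 mm behind the grasp point.
Start: joints at [-1.367, 0.116, 1.442, -0, 1.584, -0.038], TCP at [0.162, -0.655, 0.198] pointing down, gripper open.
Joint ranges: [-2.83, 2.83], [-0.83, 2.19], [0.07, 2.5], [-1.14, 4.28], [0.01, 3], [-2.97, 2.97]. Speed limits (rad/s): [1.89, 1.89, 2.22, 3.14, 3.14, 3.14].

INTERFACE

Orientations are given as [roll, pitch, yaw] about the fixed x, y, z axes, in that order (R = Rz(yaw) Ry(pitch) Rx(roll)).
In Python, from station import bot gives the robot as it stands.
- The arm moves only by the tool carry_out, never from a script. Its argument "rows" is a list of rows, each an object with "dp": the shift along the tool's x, y, z in mm, a list of three; "twist": the turn, a rotation vector about the tool's x, y, z in rad, a list of three; "fingers": the opening in per cent of the stroke, from 0 (shut) to 100 (fully open). In form: [{"dp": [x, y, z], "twist": [ax, ay, az], "fingers": fingers}, ...]. A call has 1 to 20 rows; each row shifts and turns the commanded pose from where the row before left it, along the tool's axes as they then stand; what a row does not reach is not made up. A row lasts 1/12 s, in which the tool goes at most 41.7 mm and 7.16 degrees, less where a joint would pass 70% of its speed; a pose out of reach is approached as far as the arm can. A call with a gripper value outside its range is refused whole. The fingers move at their own pace and stop on an object; "force" is the grip in N (left out, the last holds). Time passes only in rows, so rows that do not move let the fingers close. It gives the time, the measured TCP pose, the force and the opening at its end, in the units of the state.
- bot.state(): the state, without advancing time (a new reading comes with each control period).
- bot.read_camera(name): name is "scene" or "top" or "wrist"; returns a dict with "frame" (420x560x3 uint8, blue, green, red), "depth" (420x560 float32, m along the optical axis (not along the pixel's ray), 0 where there is no reading), "fov_y" (degrees; the focal length in pixels is half the picture's height over the tangent of half this angle, whatever the lens; pixels are square), "cx", "cy" (the principal point, pixels), "rvec" (rotation vector, rad) and "tvec" (3), from world to camera coordinates, as OpenCV has them. Camera axes: x right, y down, z forward; pixel columns grow to the right and rows downward; lengths in m; the calibration is good to about 2 mm. A picture is of the moment at which its call begins.
- bot.close_job(): hands the job in, once; it reports no verdict.
The state is a dict: "time": time; "joint_positions": joint angles; "qd": joint speeds; "joint_efforts": joint torques, N m; "ee_pos": TCP position; "eef_rot": TCP orientation; "contact_force": force on the tool from outside, world axes, zero at the start; "moment": the same for the moment, N m; "finger_gap": finger opening in m.
Only numpy, scipy, OpenCV 4.12 (cv2) and the standard library are available. Lean on these libraries where they do the work, as an engineer would, in place of code of your own. Each camera call takes 0.05 s, during which the arm holds its last target. There are 200 camera calls.

TASK

Take the hold-down bolt with the red wing handle and lower its long foot lengthwise into the slot of the aluminium rail beside the red pointer, until its round flange rests on the rail. Then twist it a quarter turn so the foot lies square across under both lips, and let go; leave the black-handled bolt where it stands.

Things in the scene. Friction and masses are not known exactly. Their poses are not given: they have to be found in the camera images.
- red_bolt: Loose upright bolt, red wing handle, 64 mm tall, 190 g. Origin: centre of foot's underside, z up. Steel foot 48 (x) x 18 (y) x 10 mm; neck 16 mm dia. to z 22; round flange 54 mm dia., z 22 to 27; stem 18 mm dia.; wing 54 (x) x 16 (y) mm, z 36 to 64, parallel to the foot: pinch it across its 16 mm. Same after half a turn; twist either way.
- black_bolt: A second bolt, identical but with a black wing handle, standing on the table; stays where it is. Origin at the centre of its foot's underside.
- rail: Fixed aluminium channel 76 (x) x 280 (y) x 38 mm high, origin centre of underside, z up. Slot 30 mm wide along y in its top, between lips 6 mm thick; inside 62 mm wide, floor at z 6; ends capped (8 mm). With its flange on the lips the bolt's origin is at z 16, its foot free below the lips (6 mm) and above the floor (10 mm).
- mark (a point): Point on the slot's centre line, level with the rail's top face (38 mm above the table), beside the red pointer; axes as the rail's. The pointer is a red tab on the rail's long robot-side (-x) wall with a red line across the lip to the slot, up to 70 mm either side of the rail's middle.

How it is judged:
On the way:
1. the red bolt's foot is lowered lengthwise through the slot at the pointer, its flange down to within 5 mm of the rail (z of red_bolt in the frame of rail below 0.021 m and horizontal distance between red_bolt and mark below 0.025 m and angle between the x axis of red_bolt and the y axis of rail, either way round below 0.4 rad), for 0.1 s.
At the end, for the whole second after the job is handed in: The red bolt is upright (within 7 degrees) and at rest with its flange on the rail (within 3 mm), its axis within 20 mm of the marked point, its foot across the slot under the lips, within 17 degrees of square; the black bolt has not been moved by more than 30 mm (z of red_bolt in the frame of rail between 0.012 and 0.019 m and horizontal distance between red_bolt and mark below 0.02 m and angle between the x axis of red_bolt and the x axis of rail, either way round below 0.3 rad and angle between red_bolt's own z axis and vertical below 0.12 rad and linear speed of red_bolt below 0.02 m/s and distance of black_bolt from where it was at the start of the episode below 0.03 m); the robot touches nothing.
It fails at once if the black-handled bolt is moved by more than 30 mm (distance of black_bolt from where it was at the start of the episode above 0.03 m).
It also fails if it takes over 37 s, if anything falls off the work surface, if the arm or the gripper's body presses on something with over 40 N, if the wrist force passes 120 N, or if a joint passes its speed limit or range.

## Working session

There is one attempt and no reset: what is moved stays moved. The work goes in short steps, Python scripts to look and compute and a tool call to move; the robot and the scene stay as the last step left them, time stands still between calls to the robot, and variables do not carry over. Pictures are saved under pics/ and viewed, about 8 in all and at most 12, crops included, and the job is handed in when it is done.

Besides the shell and the picture viewer there is one more tool, called after "Request:" as name(argument=value, ...), one argument or row to a line, values as JSON. carry_out: Moves the arm, as the interface text tells. Its arguments: {"type":"object","properties":{"rows":{"type":"array","items":{"type":"object","properties":{"dp":{"type":"array","items":{"type":"number"}},"twist":{"type":"array","items":{"type":"number"}},"fingers":{"type":"number"}}}},"force":{"type":"number"}},"required":["rows"]}

```bash
mkdir -p pics; cat > h.py <<'E'
import numpy as np, cv2
from scipy.spatial.transform import Rotation as R
from station import bot
def snap(n,f):
    c=bot.read_camera(n); cv2.imwrite('pics/'+f,c['frame']); np.save('pics/'+f+'.npy',c,allow_pickle=True); return c
def load(f): return np.load('pics/'+f+'.npy',allow_pickle=True).item()
def cloud(c):
    h,w=c['depth'].shape; f=h/2/np.tan(np.radians(c['fov_y'])/2)
    u,v=np.meshgrid(np.arange(w),np.arange(h)); d=c['depth'].astype(float)
    P=np.stack([(u-c['cx'])/f*d,(v-c['cy'])/f*d,d],-1)
    M=cv2.Rodrigues(np.array(c['rvec'],float))[0]
    return (P-np.array(c['tvec'],float).ravel())@M
E
python3 - <<'E'
from h import *
a=snap('top','t1.png'); b=snap('scene','s1.png')
cv2.imwrite('pics/both.png',cv2.resize(np.hstack([a['frame'],b['frame']]),(800,300)))
s=bot.state(); print(s)
E
```

```text
{'time': 0.1, 'joint_positions': array([-1.36678363e+00,  1.16409861e-01,  1.44219666e+00,  3.91298154e-06,
        1.58396044e+00, -3.78121192e-02]), 'qd': array([-0.0002034 , -0.000629  , -0.00100763,  0.00168425, -0.00065766,
       -0.00066989]), 'joint_efforts': array([ 2.84252274e-03, -7.22892594e+01, -6.23865938e+01,  7.82884285e-02,
        2.27127189e-02, -6.01972761e-05]), 'ee_pos': array([ 0.16159071, -0.65517279,  0.19689911]), 'eef_rot': array([-3.14061919e+00, -4.07417621e-05,  2.41824849e-01]), 'contact_force': array([-0.61141414,  0.54812191, -0.11630467]), 'moment': array([-0.03283128,  0.00732796,  0.02319092]), 'finger_gap': 0.09282458608164983}
```

View pics/t1.png

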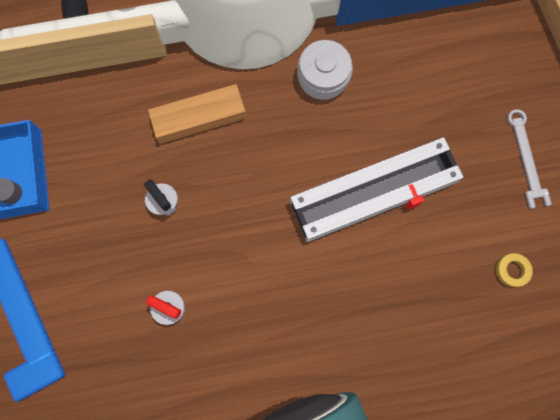

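View pics/s1.png

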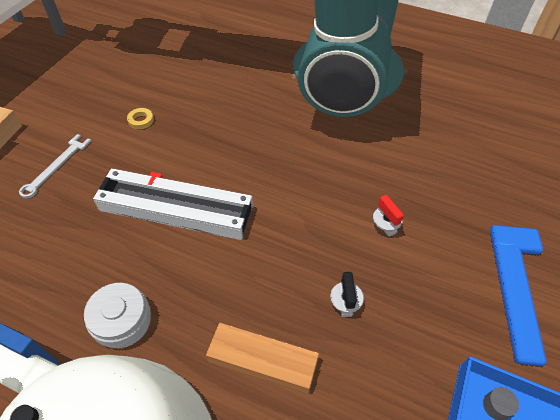

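The top view shows the red wing at about (164,307), the black one at (157,195), the rail from (295,215) to (455,160), and the pointer at about (415,195). The scene view agrees. Next I'll turn these into positions.

```bash
python3 - <<'E'
from h import *
for n in ('t1.png','s1.png'):
    c=load(n); P=cloud(c); g=c['frame'].astype(int); z=P[...,2]
    red=(g[...,2]>120)&(g[...,1]<60)&(g[...,0]<60)&(c['depth']>0)
    k,lab=cv2.connectedComponents(red.astype(np.uint8))
    for i in range(1,k):
        m=lab==i
        if m.sum()<15: continue
        v,u=np.nonzero(m); q=P[m]; print(n,m.sum(),u.mean(),v.mean(),q.mean(0),'zrange',q[:,2].min(),q[:,2].max())
        t=q[q[:,2]>np.percentile(q[:,2],95)-.004]; r=cv2.minAreaRect((t[:,:2]*1000).astype(np.float32)); print('  top',t.mean(0),r)
    # rail: tops at z~38mm, bright grey
    m=(abs(z-.038)<.006)&(g.min(-1)>120)
    k,lab,st,_=cv2.connectedComponentsWithStats(cv2.dilate(m.astype(np.uint8),np.ones((9,9))))
    for i in range(1,k):
        mm=(lab==i)&m
        if mm.sum()>800:
            r=cv2.minAreaRect((P[mm][:,:2]*1000).astype(np.float32)); print(' rail?',mm.sum(),r,cv2.boxPoints(r).round(0).tolist())
    # flange
    for nm,(u,v) in {'t1.png':{'red':(165,307),'blk':(161,199)},'s1.png':{'red':(388,215),'blk':(347,295)}}[n].items():
        s=np.zeros_like(m); s[v-30:v+30,u-30:u+30]=1
        mm=s&(abs(z-.027)<.007)&(g.min(-1)>110); r=cv2.minEnclosingCircle((P[mm][:,:2]*1000).astype(np.float32)); print(nm,'flange',mm.sum(),r,P[mm][:,2].mean())
E
```

```text
t1.png 80 411.825 204.6 [ 0.51076523 -0.20960684  0.02085896] zrange -0.0023858597461368864 0.03721357231789052
  top [ 0.51060689 -0.20902346  0.034658  ] ((509.91845703125, -212.32928466796875), (20.15523338317871, 8.086854934692383), 73.47284698486328)
t1.png 331 162.35045317220545 306.35045317220545 [0.41913304 0.21743375 0.06247453] zrange -0.0011610182513769045 0.06712408528882707
  top [0.41938647 0.21851459 0.06363429] ((419.35382080078125, 217.8660430908203), (52.44758987426758, 14.141074180603027), 53.45201873779297)
 rail? 2255 ((574.4910278320312, -149.47073364257812), (24.64822769165039, 279.8677062988281), 11.100855827331543) [[535.0, -15.0], [589.0, -289.0], [614.0, -284.0], [560.0, -10.0]]
 rail? 2281 ((522.5411987304688, -159.8217315673828), (23.808670043945312, 280.4638671875), 11.074603080749512) [[484.0, -24.0], [538.0, -300.0], [561.0, -295.0], [507.0, -20.0]]
red flange 536 ((419.4212341308594, 218.5913848876953), 26.872610092163086) 0.026650566431195753
blk flange 488 ((598.5938720703125, 202.63848876953125), 26.901636123657227) 0.02651417091704503
s1.png 66 15
[... 392 characters left out ...]
7217214491
  top [0.42337417 0.21859387 0.06241573] ((422.67578125, 218.0755615234375), (52.487239837646484, 16.765869140625), 54.36592102050781)
 rail? 1542 ((525.2437133789062, -160.0253143310547), (27.086458206176758, 280.3446350097656), 10.846898078918457) [[486.0, -25.0], [538.0, -300.0], [565.0, -295.0], [512.0, -20.0]]
 rail? 1764 ((577.3727416992188, -149.787841796875), (25.604841232299805, 280.1673583984375), 11.051885604858398) [[538.0, -15.0], [592.0, -290.0], [617.0, -285.0], [563.0, -10.0]]
red flange 275 ((423.1012268066406, 217.917724609375), 26.596364974975586) 0.025908923171536487
blk flange 454 ((601.7716674804688, 202.1581573486328), 27.06316566467285) 0.025866783201574532
```

Request:
carry_out(
  rows=[
    {"dp": [28, -26.6, 0], "fingers": 100},
    {"dp": [28, -26.6, 0], "fingers": 100},
    {"dp": [28, -26.6, 0], "fingers": 100},
    {"dp": [28, -26.6, 0], "fingers": 100},
    {"dp": [28, -26.6, 0], "fingers": 100},
    {"dp": [28, -26.6, 0], "fingers": 100},
    {"dp": [28, -26.6, 0], "fingers": 100},
    {"dp": [28, -26.6, 0], "fingers": 100},
    {"dp": [28, -26.6, 0], "fingers": 100},
    {"dp": [28, -26.6, 0], "fingers": 100},
    {"dp": [28, -26.6, 0], "fingers": 100},
    {"dp": [28, -26.6, 0], "fingers": 100},
    {"dp": [28, -26.6, 0], "fingers": 100},
    {"dp": [28, -26.6, 0], "fingers": 100},
    {"dp": [6, -34, 0], "fingers": 100},
    {"dp": [6, -34, 0], "fingers": 100},
    {"dp": [6, -34, 0], "fingers": 100},
    {"dp": [6, -34, 0], "fingers": 100},
    {"dp": [6, -34, 0], "fingers": 100},
    {"dp": [6, -34, 0], "fingers": 100},
  ],
  force=30,
)

```text
invalid input
```

Request:
carry_out(
  rows=[
    {"dp": [28, -26.6, 0], "twist": [0, 0, 0], "fingers": 100},
    {"dp": [28, -26.6, 0], "twist": [0, 0, 0], "fingers": 100},
    {"dp": [28, -26.6, 0], "twist": [0, 0, 0], "fingers": 100},
    {"dp": [28, -26.6, 0], "twist": [0, 0, 0], "fingers": 100},
    {"dp": [28, -26.6, 0], "twist": [0, 0, 0], "fingers": 100},
    {"dp": [28, -26.6, 0], "twist": [0, 0, 0], "fingers": 100},
    {"dp": [28, -26.6, 0], "twist": [0, 0, 0], "fingers": 100},
    {"dp": [28, -26.6, 0], "twist": [0, 0, 0], "fingers": 100},
    {"dp": [28, -26.6, 0], "twist": [0, 0, 0], "fingers": 100},
    {"dp": [28, -26.6, 0], "twist": [0, 0, 0], "fingers": 100},
    {"dp": [28, -26.6, 0], "twist": [0, 0, 0], "fingers": 100},
    {"dp": [28, -26.6, 0], "twist": [0, 0, 0], "fingers": 100},
    {"dp": [28, -26.6, 0], "twist": [0, 0, 0], "fingers": 100},
    {"dp": [28, -26.6, 0], "twist": [0, 0, 0], "fingers": 100},
    {"dp": [6, -34, 0], "twist": [0, 0, 0], "fingers": 100},
    {"dp": [6, -34, 0], "twist": [0, 0, 0], "fingers": 100},
    {"dp": [6, -34, 0], "twist": [0, 0, 0], "fingers": 100},
    {"dp": [6, -34, 0], "twist": [0, 0, 0], "fingers": 100},
    {"dp": [6, -34, 0], "twist": [0, 0, 0], "fingers": 100},
    {"dp": [6, -34, 0], "twist": [0, 0, 0], "fingers": 100},
  ],
  force=30,
)

```text
time: 1.77
ee_pos: [0.4385, 0.0083, 0.1974]
eef_rot: [3.142, -0.0, 0.242]
contact_force: [0.9, -0.0, 0.2]
finger_gap: 0.0931
```

Request:
carry_out(
  rows=[
    {"dp": [5.5, -34.5, 0], "twist": [0, 0, 0], "fingers": 100},
    {"dp": [5.5, -34.5, 0], "twist": [0, 0, 0], "fingers": 100},
    {"dp": [5.5, -34.5, 0], "twist": [0, 0, 0], "fingers": 100},
    {"dp": [5.5, -34.5, 0], "twist": [0, 0, 0], "fingers": 100},
    {"dp": [5.5, -34.5, 0], "twist": [0, 0, 0], "fingers": 100},
    {"dp": [5.5, -34.5, 0], "twist": [0, 0, 0], "fingers": 100},
    {"dp": [0, 0, 9], "twist": [0, 0, -0.1165], "fingers": 100},
    {"dp": [0, 0, 9], "twist": [0, 0, -0.1165], "fingers": 100},
    {"dp": [0, 0, 9], "twist": [0, 0, -0.1165], "fingers": 100},
    {"dp": [0, 0, 9], "twist": [0, 0, -0.1165], "fingers": 100},
    {"dp": [0, 0, 9], "twist": [0, 0, -0.1165], "fingers": 100},
    {"dp": [0, 0, 9], "twist": [0, 0, -0.1165], "fingers": 100},
    {"dp": [0, 0, 0], "twist": [0, 0, 0], "fingers": 100},
  ],
)

```text
time: 2.85
ee_pos: [0.4209, 0.2153, 0.1416]
eef_rot: [-3.14, 0.002, 0.947]
contact_force: [0.4, -0.6, 0.1]
finger_gap: 0.0928
```

```bash
python3 - <<'E'
from h import *
c=snap('wrist','w1.png'); s=bot.state(); print(s['time'],s['ee_pos'],s['eef_rot'],s['joint_positions'])
P=cloud(c); g=c['frame'].astype(int)
red=(g[...,2]>120)&(g[...,1]<60)&(g[...,0]<60)&(c['depth']>0)&(abs(P[...,2]-.064)<.006)
q=P[red]; print(red.sum(),q.mean(0),cv2.minAreaRect((q[:,:2]*1000).astype(np.float32)))
E
```

```text
2.9 [0.42117465 0.21543742 0.14272325] [-3.14076689e+00  1.39462876e-03  9.39057477e-01] [ 4.18873006e-01 -3.16948500e-01  1.93112374e+00  2.33741649e-05
  1.52903801e+00  1.05061144e+00]
213 [0.42687175 0.22467489 0.06298117] ((425.2500915527344, 225.4932861328125), (41.27022171020508, 13.105063438415527), 53.631080627441406)
```

View pics/w1.png

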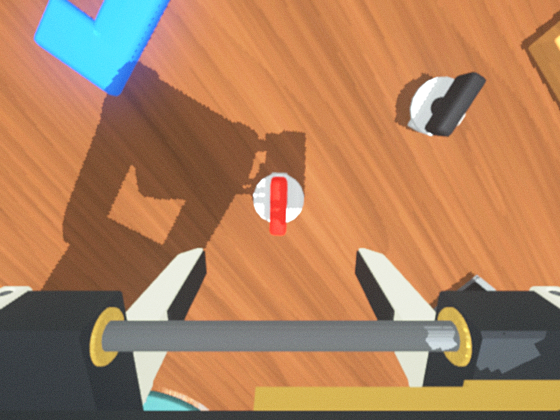

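The wing (column ≈279, rows 178–233) is centred between the jaws (≈281) and lies square to them. I'll go down and grip it.

Request:
carry_out(
  rows=[
    {"dp": [2, -1, 26], "twist": [0, 0, 0], "fingers": 100},
    {"dp": [0, 0, 26], "twist": [0, 0, 0], "fingers": 100},
    {"dp": [0, 0, 26], "twist": [0, 0, 0], "fingers": 100},
    {"dp": [0, 0, 20], "twist": [0, 0, 0], "fingers": 100},
    {"dp": [0, 0, 8], "twist": [0, 0, 0], "fingers": 100},
    {"dp": [0, 0, 0], "twist": [0, 0, 0], "fingers": 30},
    {"dp": [0, 0, 0], "twist": [0, 0, 0], "fingers": 10},
    {"dp": [0, 0, 0], "twist": [0, 0, 0], "fingers": 0},
    {"dp": [0, 0, 0], "twist": [0, 0, 0], "fingers": 0},
    {"dp": [0, 0, 0], "twist": [0, 0, 0], "fingers": 0},
    {"dp": [0, 0, 0], "twist": [0, 0, 0], "fingers": 0},
    {"dp": [0, 0, 0], "twist": [0, 0, 0], "fingers": 0},
    {"dp": [0, 0, 0], "twist": [0, 0, 0], "fingers": 0},
  ],
  force=40,
)

```text
time: 3.98
ee_pos: [0.422, 0.2179, 0.0377]
eef_rot: [3.141, -0.0, 0.941]
contact_force: [-0.4, 1.0, -0.7]
finger_gap: 0.0444
```

Request:
carry_out(
  rows=[
    {"dp": [0, 0, 0], "twist": [0, 0, 0], "fingers": 0},
    {"dp": [0, 0, 0], "twist": [0, 0, 0], "fingers": 0},
    {"dp": [0, 0, 0], "twist": [0, 0, 0], "fingers": 0},
    {"dp": [0, 0, 0], "twist": [0, 0, 0], "fingers": 0},
    {"dp": [0, 0, 0], "twist": [0, 0, 0], "fingers": 0},
    {"dp": [0, 0, 0], "twist": [0, 0, 0], "fingers": 0},
    {"dp": [0, 0, 0], "twist": [0, 0, 0], "fingers": 0},
    {"dp": [0, 0, 0], "twist": [0, 0, 0], "fingers": 0},
  ],
)

```text
time: 4.65
ee_pos: [0.422, 0.2179, 0.0375]
eef_rot: [-3.142, -0.0, 0.941]
contact_force: [0.2, 0.4, -0.6]
finger_gap: 0.0152
```

Request:
carry_out(
  rows=[
    {"dp": [0, 0, -15], "twist": [0, 0, 0], "fingers": 0},
    {"dp": [0, 0, -30], "twist": [0, 0, 0], "fingers": 0},
    {"dp": [0, 0, -35], "twist": [0, 0, 0], "fingers": 0},
    {"dp": [0, 0, -35], "twist": [0, 0, 0], "fingers": 0},
    {"dp": [-9, 13, 0], "twist": [0, 0, 0], "fingers": 0},
    {"dp": [-18, 25, 0], "twist": [0, 0, 0], "fingers": 0},
    {"dp": [-18, 25, 0], "twist": [0, 0, 0], "fingers": 0},
    {"dp": [-18, 25, 0], "twist": [0, 0, 0], "fingers": 0},
    {"dp": [-18, 25, 0], "twist": [0, 0, 0], "fingers": 0},
    {"dp": [-18, 25, 0], "twist": [0, 0, 0], "fingers": 0},
    {"dp": [-18, 25, 0], "twist": [0, 0, 0], "fingers": 0},
    {"dp": [-18, 25, 0], "twist": [0, 0, 0], "fingers": 0},
    {"dp": [-18, 25, 0], "twist": [0, 0, 0], "fingers": 0},
    {"dp": [-18, 25, 0], "twist": [0, 0, 0], "fingers": 0},
    {"dp": [-18, 25, 0], "twist": [0, 0, 0], "fingers": 0},
    {"dp": [-18, 25, 0], "twist": [0, 0, 0], "fingers": 0},
    {"dp": [-18, 25, 0], "twist": [0, 0, 0], "fingers": 0},
    {"dp": [-18, 25, 0], "twist": [0, 0, 0], "fingers": 0},
    {"dp": [-17, 22, 0], "twist": [0, 0, 0], "fingers": 0},
    {"dp": [0, 0, 0], "twist": [0, 0, -0.1], "fingers": 0},
  ],
)

```text
time: 6.32
ee_pos: [0.5601, -0.2083, 0.1515]
eef_rot: [-3.141, 0.001, 1.036]
contact_force: [0.4, 0.3, -2.1]
finger_gap: 0.0152
```

Request:
carry_out(
  rows=[
    {"dp": [0, 0, 0], "twist": [0, 0, -0.12], "fingers": 0},
    {"dp": [0, 0, 0], "twist": [0, 0, -0.12], "fingers": 0},
    {"dp": [0, 0, 0], "twist": [0, 0, -0.12], "fingers": 0},
    {"dp": [0, 0, 0], "twist": [0, 0, -0.12], "fingers": 0},
    {"dp": [0, 0, 0], "twist": [0, 0, -0.12], "fingers": 0},
    {"dp": [0, 0, 0], "twist": [0, 0, -0.123], "fingers": 0},
    {"dp": [0, 0, 0], "twist": [0, 0, 0], "fingers": 0},
    {"dp": [0, 0, 0], "twist": [0, 0, 0], "fingers": 0},
  ],
)

```text
time: 6.98
ee_pos: [0.5596, -0.2043, 0.1522]
eef_rot: [-3.141, -0.0, 1.76]
contact_force: [0.6, 1.0, -2.5]
finger_gap: 0.0156
```

```bash
python3 - <<'E'
from h import *
for n in ('top','wrist','scene'):
    c=snap(n,n+'2.png'); P=cloud(c); g=c['frame'].astype(int)
    red=(g[...,2]>110)&(g[...,1]<70)&(g[...,0]<70)&(c['depth']>0)
    k,lab=cv2.connectedComponents(red.astype(np.uint8))
    for i in range(1,k):
        m=lab==i
        if m.sum()>15:
            v,u=np.nonzero(m); print(n,m.sum(),u.mean(),v.mean(),P[m].mean(0),P[m].min(0),P[m].max(0))
s=bot.state(); print(s['time'],s['ee_pos'],s['eef_rot'],s['joint_positions'],s['finger_gap'])
a=load('wrist2.png')['frame']; b=load('scene2.png')['frame'][100:260,60:280]
cv2.imwrite('pics/m2.png',np.hstack([cv2.resize(a,(400,300)),cv2.resize(b,(400,300))]))
E
```

```text
top 167 413.9341317365269 155.2754491017964 [ 0.5479545  -0.17807539  0.18671481] [ 0.47371887 -0.19284257  0.15723116] [ 0.56158022 -0.09771588  0.43870785]
top 79 410.27848101265823 205.0126582278481 [ 0.50891625 -0.20396673  0.02997753] [ 0.43061298 -0.22459912 -0.00262112] [ 0.51750838 -0.07982477  0.45642182]
wrist 91 238.54945054945054 194.30769230769232 [ 0.51330979 -0.20599896  0.02673775] [ 0.5077404  -0.22275059 -0.00150721] [ 0.51907707 -0.2018375   0.03666552]
wrist 2145 280.241958041958 255.03310023310024 [ 0.55823713 -0.19901656  0.17627299] [ 0.54728139 -0.34043087 -0.00128847] [ 0.59737951 -0.17534176  0.19315442]
scene 345 134.30434782608697 144.16521739130434 [ 0.56114725 -0.19391604  0.16617269] [ 0.41821346 -0.33696288 -0.00123328] [ 0.57262259 -0.17578973  0.18114125]
scene 70 154.4 176.38571428571427 [ 0.52223244 -0.21332163  0.03521544] [ 0.48851231 -0.23065318 -0.00137443] [ 0.54399003 -0.20408404  0.04072551]
7.1333 [ 0.55966359 -0.2043267   0.15241017] [-3.14139663e+00 -1.30984474e-04  1.76041551e+00] [-3.92866698e-01 -4.01827356e-02  1.67523371e+00  1.55466560e-06
  1.50677743e+00 -5.82485992e-01] 0.01516683076647666
```

View pics/m2.png

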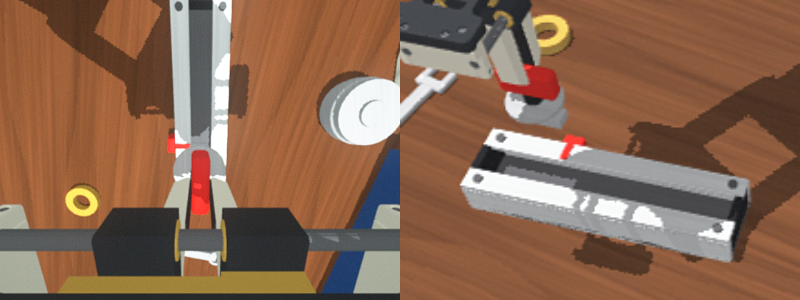

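The wing lines up with the slot (both at column ≈200 in the wrist view), and the pointer line is at (178,146). I'll check the slot offset numerically in the wrist cloud.

```bash
python3 - <<'E'
from h import *
ps=.193; ex=np.array([np.cos(ps),np.sin(ps)]); ey=np.array([-np.sin(ps),np.cos(ps)]); t=np.array([.5597,-.2043])
for n in ('wrist2.png','scene2.png','t1.png'):
    c=load(n); P=cloud(c); g=c['frame'].astype(int); d=P[...,:2]-t; X=d@ex*1000; Y=d@ey*1000; Z=P[...,2]
    lip=(abs(Z-.038)<.004)&(abs(X)<60)&(Y>20)&(Y<150); x=X[lip]
    l=x[x<0]; r=x[x>0]; print(n,'lips',np.percentile(l,[1,99]).round(1),np.percentile(r,[1,99]).round(1))
    for a,b in((20,60),(90,140)):
        m=lip&(Y>a)&(Y<b); x=X[m]; print('  ',a,b,np.median(x[x<0]).round(1),np.median(x[x>0]).round(1))
    red=(g[...,2]>110)&(g[...,1]<70)&(g[...,0]<70)&(abs(Z-.038)<.006)&(abs(X)<60)&(X<-10)
    print('  pointer Y',Y[red].mean(), np.percentile(Y[red],[5,50,95]),red.sum())
E
```

```text
wrist2.png lips [-37.1 -14.5] [15.7 38.3]
   20 60 -25.8 26.7
   90 140 -25.8 26.9
  pointer Y 4.241557993981904 [-6.30132558  7.26754626 10.1977732 ] 53
scene2.png lips [-37.1 -13.3] [16.5 39.9]
   20 60 -24.3 28.6
   90 140 -24.2 28.7
  pointer Y -1.8899886330616078 [-10.25595466  -1.9575552    6.81363244] 65
t1.png lips [-39.4 -16.8] [13.4 36.3]
   20 60 -28.2 24.7
   90 140 -28.3 24.8
  pointer Y 4.069979591986085 [-10.53576542  -2.01786072   9.53724351] 83
```

Request:
carry_out(
  rows=[
    {"dp": [0, 0, 15], "twist": [0, 0, 0], "fingers": 0},
    {"dp": [0, 0, 20], "twist": [0, 0, 0], "fingers": 0},
    {"dp": [0, 0, 20], "twist": [0, 0, 0], "fingers": 0},
    {"dp": [0, 0, 10], "twist": [0, 0, 0], "fingers": 0},
    {"dp": [0, 0, 7], "twist": [0, 0, 0], "fingers": 0},
    {"dp": [0, 0, 7], "twist": [0, 0, 0], "fingers": 0},
    {"dp": [0, 0, 7], "twist": [0, 0, 0], "fingers": 0},
    {"dp": [0, 0, 6], "twist": [0, 0, 0], "fingers": 0},
    {"dp": [0, 0, 4], "twist": [0, 0, 0], "fingers": 0},
    {"dp": [0, 0, 0], "twist": [0, 0, 0], "fingers": 0},
    {"dp": [0, 0, 0], "twist": [0, 0, 0], "fingers": 0},
    {"dp": [0, 0, 0], "twist": [0, 0, 0], "fingers": 0},
  ],
)

```text
time: 8.13
ee_pos: [0.56, -0.2045, 0.0571]
eef_rot: [3.141, 0.0, 1.764]
contact_force: [-0.6, 1.4, -2.5]
finger_gap: 0.0156
```

Request:
carry_out(
  rows=[
    {"dp": [0, 0, 1.5], "twist": [0, 0, 0], "fingers": 0},
    {"dp": [0, 0, 1.0], "twist": [0, 0, 0], "fingers": 0},
    {"dp": [0, 0, 0.5], "twist": [0, 0, 0], "fingers": 0},
    {"dp": [0, 0, 0], "twist": [0, 0, 0], "fingers": 0},
    {"dp": [0, 0, 0], "twist": [0, 0, 0], "fingers": 0},
  ],
)

```text
time: 8.55
ee_pos: [0.5598, -0.2045, 0.0539]
eef_rot: [3.141, 0.0, 1.764]
contact_force: [-1.8, -0.4, 2.8]
finger_gap: 0.0154
```

```bash
python3 - <<'E'
from h import *
c=snap('scene','s3.png'); w=snap('wrist','w3.png')
cv2.imwrite('pics/m3.png',np.hstack([cv2.resize(w['frame'],(400,300)),cv2.resize(c['frame'][100:260,60:280],(400,300))]))
E
```

```text
(no output)
```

View pics/m3.png

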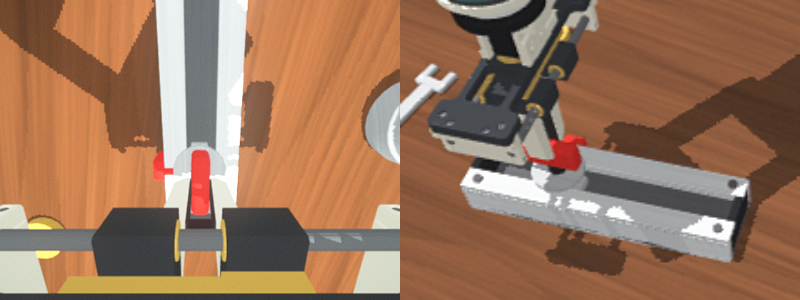

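The foot is through the slot and the flange is seated: the force went from -2.5 N to +2.8 N. Now the quarter turn.

Request:
carry_out(
  rows=[
    {"dp": [0, 0, 0], "twist": [0, 0, 0.1122], "fingers": 0},
    {"dp": [0, 0, 0], "twist": [0, 0, 0.1122], "fingers": 0},
    {"dp": [0, 0, 0], "twist": [0, 0, 0.1122], "fingers": 0},
    {"dp": [0, 0, 0], "twist": [0, 0, 0.1122], "fingers": 0},
    {"dp": [0, 0, 0], "twist": [0, 0, 0.1122], "fingers": 0},
    {"dp": [0, 0, 0], "twist": [0, 0, 0.1122], "fingers": 0},
    {"dp": [0, 0, 0], "twist": [0, 0, 0.1122], "fingers": 0},
    {"dp": [0, 0, 0], "twist": [0, 0, 0.1122], "fingers": 0},
    {"dp": [0, 0, 0], "twist": [0, 0, 0.1122], "fingers": 0},
    {"dp": [0, 0, 0], "twist": [0, 0, 0.1122], "fingers": 0},
    {"dp": [0, 0, 0], "twist": [0, 0, 0.1122], "fingers": 0},
    {"dp": [0, 0, 0], "twist": [0, 0, 0.1122], "fingers": 0},
    {"dp": [0, 0, 0], "twist": [0, 0, 0.1122], "fingers": 0},
    {"dp": [0, 0, 0], "twist": [0, 0, 0.1122], "fingers": 0},
    {"dp": [0, 0, 0], "twist": [0, 0, 0], "fingers": 0},
    {"dp": [0, 0, 0], "twist": [0, 0, 0], "fingers": 0},
  ],
)

```text
time: 9.98
ee_pos: [0.5599, -0.2044, 0.0537]
eef_rot: [3.141, -0.0, 0.197]
contact_force: [0.2, 0.5, 1.4]
finger_gap: 0.0153
```

```bash
python3 - <<'E'
from h import *
c=snap('scene','s4.png'); w=snap('wrist','w4.png'); s=bot.state(); print(s['contact_force'],s['moment'],s['time'])
cv2.imwrite('pics/m4.png',np.hstack([cv2.resize(w['frame'],(400,300)),cv2.resize(c['frame'][100:260,60:280],(400,300))]))
E
```

```text
[ 1.19961443 -1.09047638  2.32868019] [-0.0507245  -0.00824659 -0.02615799] 10.0833
```

View pics/m4.png

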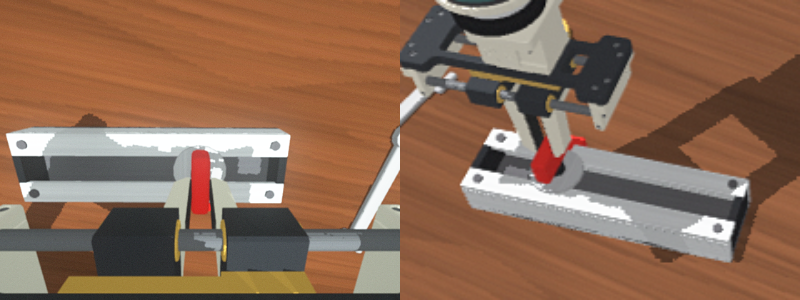

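The wing is now square across the rail and the flange is on the lips. I'll release and back away.

Request:
carry_out(
  rows=[
    {"dp": [0, 0, 0], "twist": [0, 0, 0], "fingers": 60},
    {"dp": [0, 0, 0], "twist": [0, 0, 0], "fingers": 60},
    {"dp": [0, 0, 0], "twist": [0, 0, 0], "fingers": 60},
    {"dp": [0, 0, 0], "twist": [0, 0, 0], "fingers": 60},
    {"dp": [0, 0, 0], "twist": [0, 0, 0], "fingers": 60},
    {"dp": [0, 0, 0], "twist": [0, 0, 0], "fingers": 60},
    {"dp": [0, 0, 0], "twist": [0, 0, 0], "fingers": 60},
    {"dp": [0, 0, 0], "twist": [0, 0, 0], "fingers": 60},
    {"dp": [0, 0, -10], "twist": [0, 0, 0], "fingers": 60},
    {"dp": [0, 0, -20], "twist": [0, 0, 0], "fingers": 60},
    {"dp": [0, 0, -30], "twist": [0, 0, 0], "fingers": 60},
    {"dp": [0, 0, -30], "twist": [0, 0, 0], "fingers": 60},
    {"dp": [-20, 0, -20], "twist": [0, 0, 0], "fingers": 60},
    {"dp": [-30, 0, 0], "twist": [0, 0, 0], "fingers": 60},
    {"dp": [-30, 0, 0], "twist": [0, 0, 0], "fingers": 60},
    {"dp": [-20, 0, 0], "twist": [0, 0, 0], "fingers": 60},
    {"dp": [0, 0, 0], "twist": [0, 0, 0], "fingers": 60},
    {"dp": [0, 0, 0], "twist": [0, 0, 0], "fingers": 60},
  ],
)

```text
time: 11.58
ee_pos: [0.4613, -0.2238, 0.1647]
eef_rot: [3.141, -0.001, 0.192]
contact_force: [0.2, 0.1, -0.1]
finger_gap: 0.0558
```

```bash
python3 - <<'E'
from h import *
c=snap('scene','s5.png'); w=snap('wrist','w5.png')
for n,c in(('scene',c),('wrist',w)):
    P=cloud(c); g=c['frame'].astype(int); Z=P[...,2]
    m=(g[...,2]>110)&(g[...,1]<70)&(g[...,0]<70)&(Z>.072)&(Z<.09)&(np.hypot(P[...,0]-.56,P[...,1]+.204)<.05)
    q=P[m]; print(n,m.sum(),q.mean(0),q[:,2].max(),cv2.minAreaRect((q[:,:2]*1000).astype(np.float32)))
cv2.imwrite('pics/m5.png',np.hstack([cv2.resize(w['frame'],(400,300)),cv2.resize(load('s5.png')['frame'],(400,300))]))
E
```

```text
scene 232 [ 0.56401861 -0.20214353  0.07792448] 0.08274687388298732 ((562.3500366210938, -203.9156494140625), (54.67418670654297, 16.40766143798828), 11.641024589538574)
wrist 776 [ 0.56007533 -0.20264306  0.07909072] 0.08129938853818773 ((560.2109985351562, -203.58087158203125), (51.88610076904297, 14.190176010131836), 10.735459327697754)
```

View pics/m5.png

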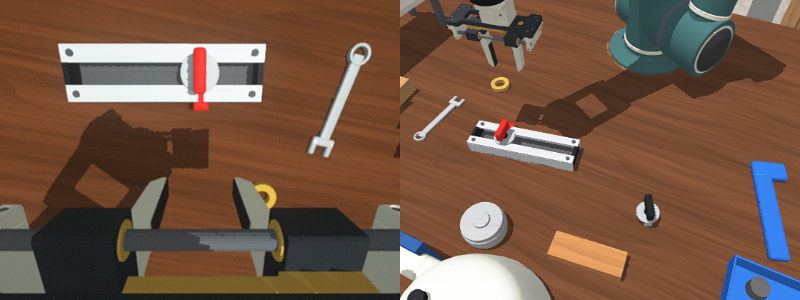

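The bolt stands at the pointer: the wing is at (200,75) in the wrist view, with the tab right below it at (201,104). It is square across the rail (11° against 11.07°), its top is at about 80 mm as expected, and the black bolt hasn't moved. Handing in.

```bash
python3 -c "
from station import bot
print(bot.close_job())"
```

```text
the job is handed in; nothing more can be done
None
```

The red bolt is in the rail at the pointer, with its foot turned square across under the lips. The gripper has let go and backed away. I handed the job in at about 11.7 s of the 37 s allowed; no verdict is reported.

**What I did:** I gripped the red bolt by its wing and lowered the foot lengthwise through the slot until the wrist force showed the flange touching. I then turned it 90°, released it and backed away.

**Last checks:**

| Check | Measured | Wanted |
|---|---|---|
| Wing angle | 10.7–11.6° | 11.1° (square to the rail) |
| Wing top | mean 78–79 mm, highest 81–83 mm | 80 mm with the flange seated |
| Bolt position | about (0.561, -0.204) | estimated mark (0.560, -0.204) |

- **Black bolt:** it stands where it was, judged from the picture only; I did not measure it again.
- **Disagreements:** the cameras differ by 2–4 mm in x. Readings of the pointer's place along the rail spread about ±5 mm, well inside the 20 mm tolerance. One move call was refused at first because its rows left out "twist".

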